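# Hide the lighter in the cigar box's secret drawer

### The job

Press the round wooden push latch on the cigar box so that its hidden drawer springs out, then lay the steel lighter flat inside that drawer. Leave the drawer standing open and let go of the lighter.

Things in the scene. Friction and masses are not known exactly. Their poses are not given: they have to be found in the camera images.
- latch_top (a point): Top centre of the push latch: round dark wooden button, 32 mm across, 12 mm proud of the front ledge (75 mm high, right end) of a fixed wooden box 200 x 200 mm; lid open on its left, 250 mm high. The flat brass dial at the ledge's left is only a gauge. Pressed down, it frees the drawer at 4 mm, bottoms at 8 mm (3 N), springs back. x towards the box's back, y left along the ledge, z up.
- drawer (a joint): How far the hidden drawer is out, m: 0 shut and latched, its plain front (no handle) flush in the lower front of the box; 0.1 fully out, towards the robot. Once released, a spring drives it fully out in about a second and holds it there with about 2 N.
- drawer_floor (a point): Point on the drawer's inner floor, moving with it (in the box while shut). When fully out: centre of the floor open to above, 92 mm (x) by 152 mm (y), 10 mm above the sideboard. Drawer front 8 mm thick, top at 46 mm; side walls 4 mm thick, tops at 34 mm; behind the open part stands the box front, 75 mm high. x points into the box, y to its left, z up.
- lighter_center (a point): Centre of the loose steel lighter: flat block 56 mm (x) by 36 mm (y) by 13 mm thick (z, up), about 55 g, dark seam across it, lying on the sideboard to the right of the box. The other stainless thing near it is a domed shaker cap, 42 mm across, 40 mm high; a bottle and a glass on a coaster stand behind.
Things that resemble listed ones, but are neither listed nor needed, are in the scene too. Of the things that look like the part that bears lighter_center, the middle-sized one is meant.

How it is judged:
By the outcome, as a careful person would: the job done as asked, in the order asked, and still so for the second after the job is handed in, with the robot touching nothing.
It also fails if it takes over 51 s, if anything falls off the work surface, if the arm or the gripper's body presses on something with over 40 N, if the wrist force passes 120 N, or if a joint passes its speed limit or range.

### The arm

A 6-joint arm with a two-finger parallel gripper is mounted at the origin on the work surface. World frame = base frame: x ahead of the robot, y to its left, z up, the work surface at z = 0. Lengths are in m, angles in rad, forces in N, time in s.
With the tool pointing down it reaches from about 0.35 to 0.775 m from the base axis. Payload 7.3 kg.
Tool frame: the origin (TCP) lies at the very end of the fingers, on their centre line; the grasp point (between the pads) lies 19 mm behind it; z points along the fingers, y is the direction in which the jaws open and shut (so a half turn about z gives the same grasp; the last joint's range is limited). The gripper opens to 92 mm and grips with 3 to 60 N. Pads are 19 mm wide; open, the fingers measure 130 mm over their backs; the gripper's body (75 mm by 190 mm) begins 47 mm behind the grasp point.
Start: joints at [-1.457, 0.342, 1.524, -0, 1.275, -0.146], TCP at [0.135, -0.507, 0.227] pointing down, gripper open.
Joint ranges: [-2.53, 2.53], [-0.77, 2.02], [0.04, 2.7], [-1, 4.14], [0.28, 2.66], [-3.11, 3.11]. Speed limits (rad/s): [2.57, 2.57, 3.14, 3.14, 3.14, 3.14].

### API

Orientations are given as [roll, pitch, yaw] about the fixed x, y, z axes, in that order (R = Rz(yaw) Ry(pitch) Rx(roll)).
In Python, from cell import robot gives the robot as it stands.
- The arm moves only by the shell command python3 -m pendant 'ROWS' [OPENING] [FORCE]. ROWS is JSON, a list of rows, each a list of 2 entries, a list of its own where there are three numbers: the shift along the tool's x, y, z in mm, then the turn about the tool's z in degrees. In form: [[[x, y, z], turn], ...]. A call has 1 to 10 rows; each row is the pose to reach, as a shift and turn from the pose measured when the call began, along the tool's axes at that moment; what a row does not reach only later rows make up. A row lasts 1/12 s, in which the tool goes at most 41.7 mm and 7.16 degrees, less where a joint would pass 70% of its speed; a pose out of reach is approached as far as the arm can. A call with a gripper value outside its range is refused whole. OPENING is the opening, from 0 (shut) to 1 (fully open), set as the call begins (- or left out, the last holds). The fingers move at their own pace and stop on an object; FORCE is the grip in N (left out, the last holds). Time passes only in rows, so rows that repeat a pose let the fingers close. It gives the time, the measured TCP pose, the force and the opening at its end, in the units of the state.
- robot.observe(): the state, without advancing time (a new reading comes with each control period).
- robot.read_camera(name): name is "scene" or "top" or "wrist"; returns the picture (400x640x3 uint8, red, green, blue); there is no depth.
- robot.calibration(name): a dict with "vfov" (degrees; the focal length in pixels is half the picture's height over the tangent of half this angle, whatever the lens; pixels are square), "cx", "cy" (the principal point, pixels), "k1" (the pictures are not rectified: a ray, as slopes to the right and down, at radius r is drawn at 1 + k1 r^2 times it, then the intrinsics apply), "rvec" (rotation vector, rad) and "tvec" (3), from world to camera coordinates, as OpenCV has them. Camera axes: x right, y down, z forward; pixel columns grow to the right and rows downward; lengths in m; the calibration is good to about 2 mm. A picture is of the moment at which its call begins: read the wrist's pose just before it. calibration takes no time and is no camera call; for the wrist camera it gives the pose at the moment of the call.
- robot.hand_in(): hands the job in, once; it reports no verdict.
Trained networks look in the newest picture that a camera, given by its name, has taken for a name from the list of things; names that differ only in an ending like _2 or _b are one class to them, and where a whole thing is asked for, a point or a joint stands for the part that bears it (a point fixed in the world has none). Each returns a list of dicts, best first, with "p" (0 to 1); they miss things now and then, are a little off and sometimes report something else, mostly with a low value. They report only what shows in the picture. A call takes as long as a camera call. They do not tell look-alikes from the thing itself.
- robot.find_in(camera, query): "xy" ([column, row] as shares, 0 to 1, of the picture: columns of its width, rows of its height, amid what is visible of it).
The state is a dict: "time": time; "qpos": joint angles; "qvel": joint speeds; "joint_efforts": joint torques, N m; "tool_pos": TCP position; "tool_rot": TCP orientation; "contact_force": force on the tool from outside, world axes, zero at the start; "torque": the same for the moment, N m; "opening": finger opening in m.
Only numpy, scipy, OpenCV 4.12 (cv2) and the standard library are available. Lean on these libraries where they do the work, as an engineer would, in place of code of your own. Each camera call takes 0.05 s, during which the arm holds its last target.

## Working session

There is one attempt and no reset: what is moved stays moved. The work goes in short steps, Python scripts to look and compute and a shell command to move; the robot and the scene stay as the last step left them, time stands still between calls to the robot, and variables do not carry over. Pictures are saved under pics/ and viewed, and the job is handed in when it is done.

```bash
ls; mkdir -p pics; cat > h.py <<'E'
import numpy as np, cv2
from cell import robot
def cal(n):
    c=robot.calibration(n); f=200/np.tan(np.radians(c['vfov']/2)); R=cv2.Rodrigues(np.array(c['rvec'],float))[0]
    return c,f,R,np.array(c['tvec'],float)
def ray(n,u,v,C=None):
    c,f,R,t=C or cal(n)
    d=np.array([(u-c['cx'])/f,(v-c['cy'])/f]); s=d.copy()
    for _ in range(30): s=d/(1+c['k1']*(s@s))
    return -R.T@t, R.T@np.array([s[0],s[1],1.])
def onz(n,u,v,z,C=None):
    o,d=ray(n,u,v,C); return o+d*(z-o[2])/d[2]
def proj(n,p,C=None):
    c,f,R,t=C or cal(n); q=R@np.array(p)+t; s=q[:2]/q[2]; s=s*(1+c['k1']*(s@s)); return s*f+[c['cx'],c['cy']]
def tri(a,b):
    A=np.zeros((3,3));B=np.zeros(3)
    for o,d in (a,b):
        d=d/np.linalg.norm(d);P=np.eye(3)-np.outer(d,d);A+=P;B+=P@o
    return np.linalg.solve(A,B)
def snap(n,fn):
    im=robot.read_camera(n); cv2.imwrite('pics/'+fn,im[:,:,::-1]); return im
E
python3 - <<'E'
from h import *
s=robot.observe(); print(s['time'],s['tool_pos'],s['tool_rot'],s['opening'])
for n in('scene','top','wrist'):
    snap(n,n+'0.png')
    c=cal(n); print(n,c[1],c[0]['k1'],-c[2].T@c[3])
    for q in('latch_top','drawer','drawer_floor','lighter_center'):
        print(q,[(round(d['xy'][0]*640),round(d['xy'][1]*400),round(d['p'],2)) for d in robot.find_in(n,q)])
print(robot.observe()['time'])
E
```

```text
pics
0.0 [ 0.13483928 -0.50698013  0.22606143] [-3.14012828e+00 -2.20120305e-04  2.59808845e-01] 0.09228018799485596
scene 485.2907427931738 0.035271594672802144 [1.35360202 0.33765597 0.68622605]
latch_top [(377, 231, 0.75)]
drawer []
drawer_floor []
lighter_center [(212, 197, 0.82), (237, 182, 0.8), (272, 180, 0.43)]
top 452.72152942442597 -0.11645854671751411 [ 0.39845325 -0.13528894  0.94917109]
latch_top [(220, 190, 0.66)]
drawer [(205, 205, 0.52)]
drawer_floor [(198, 204, 0.53)]
lighter_center [(443, 248, 0.83), (412, 272, 0.79), (450, 198, 0.71)]
wrist 350.6569675106208 -0.010351763125770986 [ 0.20943979 -0.48837984  0.38415656]
latch_top []
drawer []
drawer_floor []
lighter_center []
0.75
```

View pics/scene0.png

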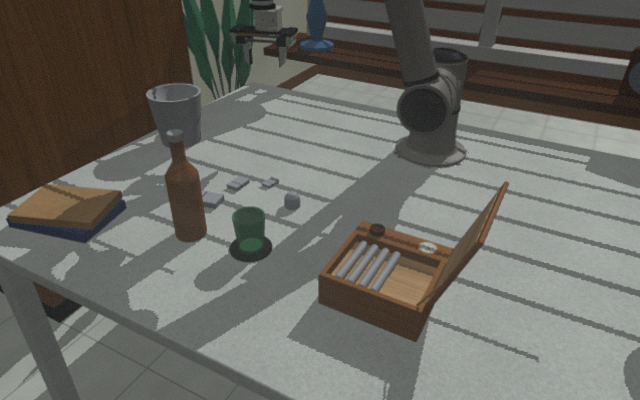

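View pics/top0.png

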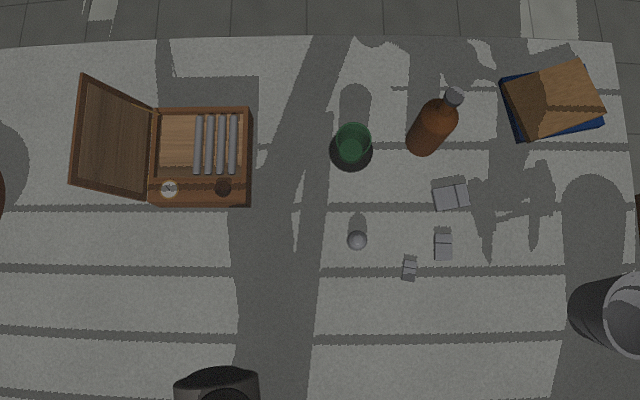

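```bash
python3 - <<'E'
import cv2
a=cv2.imread('pics/top0.png')
cv2.imwrite('pics/c1.png',cv2.resize(a[160:310,370:520],None,fx=4,fy=4,interpolation=2))
cv2.imwrite('pics/c2.png',cv2.resize(a[60:260,130:330],None,fx=3,fy=3,interpolation=2))
E
```

```text
(no output)
```

View pics/c1.png

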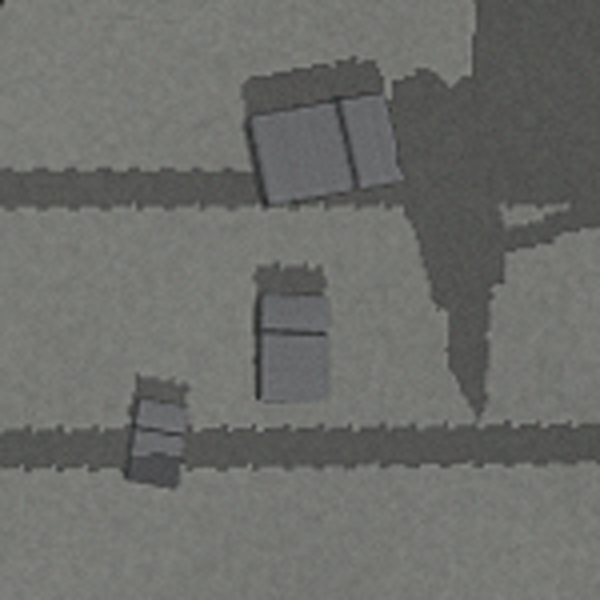

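View pics/c2.png

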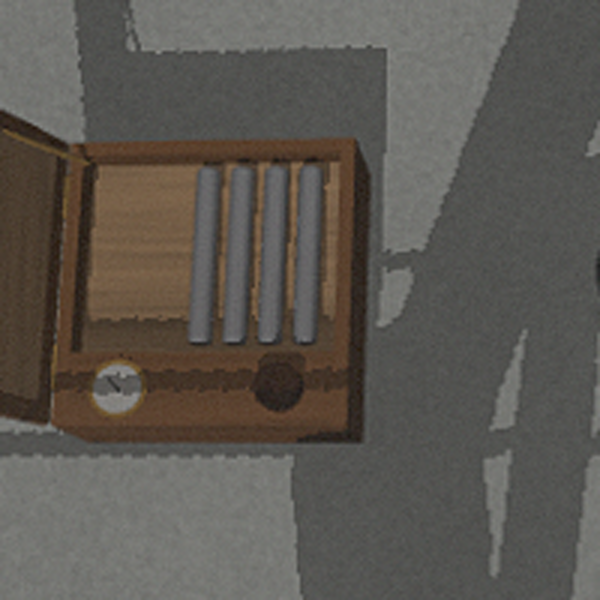

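Candidates for the lighter in top: small (410,268), middle (443,247) and large (451,194). All three are seamed blocks; the cap is at (357,240). I choose the middle one at (443,247). The latch is the dark button at (222,188), and the dial is at (169,188).

```bash
python3 - <<'E'
from h import *
np.set_printoptions(precision=4,suppress=True)
def T(x,y,z,o=(370,160),k=4): return onz('top',o[0]+(x+.5)/k-.5,o[1]+(y+.5)/k-.5,z)
c=[T(*p,.013) for p in((265,294),(329,294),(330,402),(263,402))]
print(c,[np.linalg.norm(c[i]-c[(i+1)%4]) for i in range(4)],np.mean(c,axis=0))
for nm,c in (('big',((250,117),(384,96),(402,182),(268,205))),('small',((138,398),(186,405),(178,488),(128,480)))):
    c=[T(*p,.01) for p in c]; print(nm,[np.linalg.norm(c[i]-c[(i+1)%4]) for i in range(4)],np.mean(c,axis=0))
k=((130,60),3)
print('latch',T(278,385,.087,*k), 'scene',onz('scene',377,229,.087), tri(ray('top',222.3,188),ray('scene',377,229)))
print('box front L,R', T(60,428,.075,*k),T(345,432,.075,*k),'back R',T(355,142,.075,*k),'dial',T(118,388,.075,*k))
s=cv2.imread('pics/scene0.png')
cv2.imwrite('pics/c3.png',cv2.resize(s[150:340,190:510],None,fx=2.5,fy=2.5,interpolation=2))
E
```

```text
[array([ 0.4868, -0.3784,  0.013 ]), array([ 0.4866, -0.4122,  0.013 ]), array([ 0.4306, -0.4103,  0.013 ]), array([ 0.4309, -0.3752,  0.013 ])] [np.float64(0.03380535894969788), np.float64(0.055999347794529156), np.float64(0.035086999660818526), np.float64(0.055946870437026716)] [ 0.4587 -0.394   0.013 ]
big [np.float64(0.07388646969520396), np.float64(0.046958724203641125), np.float64(0.07355218078055017), np.float64(0.04771611196783239)] [ 0.5633 -0.4155  0.01  ]
small [np.float64(0.025122803518104846), np.float64(0.042738429361760595), np.float64(0.026062691108669024), np.float64(0.04235339576882621)] [ 0.4106 -0.3204  0.01  ]
latch [0.569  0.0537 0.087 ] scene [0.5773 0.0566 0.087 ] [0.5702 0.0545 0.0817]
box front L,R [0.5428 0.2034 0.075 ] [0.5398 0.0108 0.075 ] back R [0.7406 0.0097 0.075 ] dial [0.5698 0.1649 0.075 ]
```

View pics/c3.png

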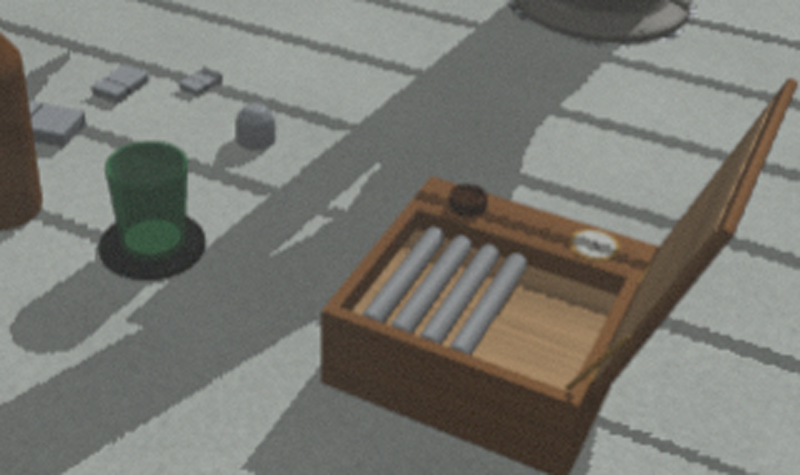

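Sizes match: the middle block measures 56 x 35 mm, at (0.459,-0.394) with its long axis about -2.5° from x. The latch is at about (0.570,0.0545), and the box is yawed about -1°. Next I close the jaws and move above the latch.

```bash
python3 -m pendant '[[[565,-431,50],15.8],[[565,-431,50],15.8],[[565,-431,50],15.8],[[565,-431,50],15.8],[[565,-431,50],15.8],[[565,-431,50],15.8],[[565,-431,50],15.8],[[565,-431,50],15.8],[[565,-431,50],15.8],[[565,-431,50],15.8]]' 0 20
```

```text
time: 1.58
tool_pos: [0.3894, -0.1784, 0.1978]
tool_rot: [3.141, -0.001, -0.016]
contact_force: [1.9, 0.1, -0.4]
opening: 0.0297
```

```bash
python3 -m pendant '[[[177,-236,38],0],[[177,-236,38],0],[[177,-236,38],0],[[177,-236,38],0],[[177,-236,38],0],[[177,-236,38],0],[[177,-236,38],0],[[177,-236,38],0],[[177,-236,38],0],[[177,-236,38],0]]'
python3 - <<'E'
from h import *
C=cal('wrist'); snap('wrist','w1.png'); snap('top','t1.png')
d=robot.find_in('wrist','latch_top'); print(d)
for q in d: print(onz('wrist',q['xy'][0]*640,q['xy'][1]*400,.087,C))
print(proj('wrist',robot.observe()['tool_pos'],C))
E
```

```text
time: 2.42
tool_pos: [0.5697, 0.0546, 0.1593]
tool_rot: [3.14, 0.001, -0.015]
contact_force: [-1.0, -0.3, 0.3]
opening: 0.0001
[{'xy': [0.4931, 0.5185], 'p': 0.92}]
[0.57124838 0.05472401 0.087     ]
[318.1999006  257.10049651]
```

View pics/w1.png

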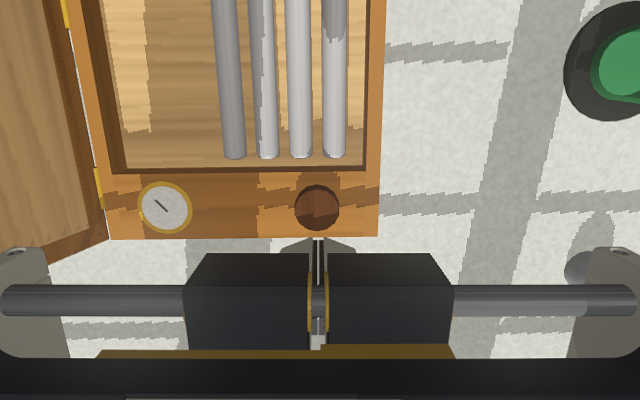

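The wrist view shows the latch at (317,207), which agrees with top within 2 mm. The dial is at (165,208). Pressing.

```bash
python3 - <<'E'
from h import *
C=cal('wrist')
for p in((377,236),(110,240),(381.5,100)): print(onz('wrist',*p,.075,C))
E
python3 -m pendant '[[[1,0,35],0],[[1,0,60],0],[[1,0,70],0],[[1,0,74],0],[[1,0,76],0],[[1,0,78],0],[[1,0,79],0],[[1,0,79],0]]'
python3 - <<'E'
from h import *
C=cal('wrist'); snap('wrist','w2.png'); print(robot.find_in('top','drawer')); snap('top','t2.png')
E
```

```text
[0.54368901 0.00810621 0.075     ]
[0.54426276 0.20848238 0.075     ]
[0.64159813 0.00801278 0.075     ]
time: 3.23
tool_pos: [0.5717, 0.0529, 0.0823]
tool_rot: [3.14, -0.004, -0.018]
contact_force: [-0.4, -0.2, 1.4]
opening: 0.0005
[]
```

View pics/t2.png

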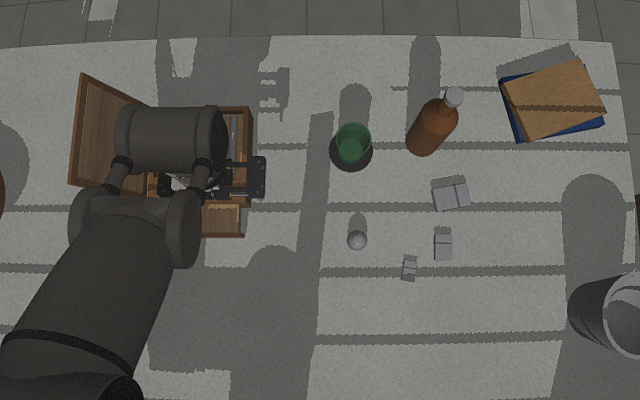

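The drawer is coming out (front at about row 236). Retracting and going to the lighter.

```bash
python3 -m pendant '[[[0,0,-40],0],[[0,0,-80],0],[[0,0,-90],0],[[-50,50,-90],0],[[-105,120,-90],0],[[-105,448,-90],0],[[-105,448,-90],0],[[-105,448,-90],0],[[-105,448,-90],0],[[-105,448,-90],0]]' 0.7 20
python3 -m pendant '[[[0,300,0],0],[[0,300,0],0]]'
```

```text
time: 4.22
tool_pos: [0.4838, -0.2152, 0.1723]
tool_rot: [3.14, -0.004, -0.017]
contact_force: [1.0, -0.1, -0.1]
opening: 0.0618
time: 4.38
tool_pos: [0.4822, -0.2986, 0.1724]
tool_rot: [3.14, -0.005, -0.018]
contact_force: [1.7, 0.5, 0.2]
opening: 0.0642
```

```bash
python3 -m pendant '[[[-11,48,30],0],[[-21,96,62],1.3],[[-21,96,62],1.3],[[-21,96,62],1.3],[[-21,96,62],1.3]]'
python3 - <<'E'
from h import *
C=cal('wrist'); snap('wrist','w3.png'); snap('top','t3.png'); print(robot.observe()['tool_pos'])
for q in robot.find_in('wrist','lighter_center'):
  u=q['xy'][0]*640,q['xy'][1]*400; print(u,q['p'],onz('wrist',*u,.013,C))
E
```

```text
time: 4.8
tool_pos: [0.4587, -0.3949, 0.1087]
tool_rot: [-3.14, -0.003, -0.043]
contact_force: [0.1, 1.1, -0.8]
opening: 0.0642
[ 0.46022304 -0.39369925  0.11078745]
(320.512, 194.92000000000002) 0.94 [ 0.46257978 -0.39832547  0.013     ]
(222.52800000000002, 237.0) 0.78 [ 0.43180429 -0.32053199  0.013     ]
(342.91200000000003, 47.199999999999996) 0.59 [ 0.56466615 -0.41757651  0.013     ]
```

View pics/w3.png

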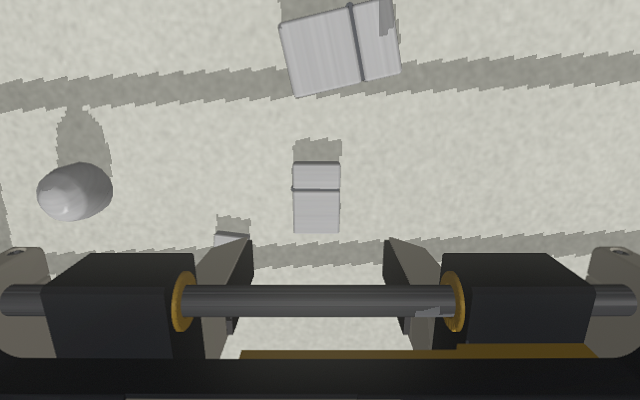

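View pics/t3.png

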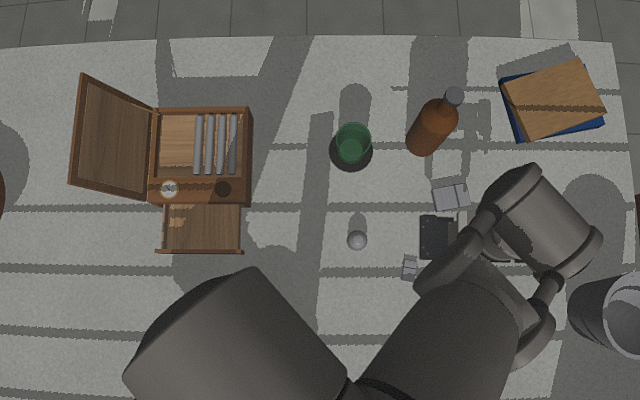

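The drawer is fully out in top (rows 204–253, columns 157–243). The middle block sits centred between the fingers in the wrist view at (317,198). Descending.

```bash
python3 -m pendant '[[[1,0,40],0],[[1,0,75],0],[[1,0,92],0],[[1,0,99],0],[[1,0,99],0],[[1,0,99],0]]' 
python3 - <<'E'
from h import *
for i in range(2):
  s=robot.observe(); print(s['tool_pos'],s['contact_force']); snap('wrist','w4.png')
E
```

```text
time: 5.45
tool_pos: [0.4633, -0.3937, 0.0138]
tool_rot: [3.138, -0.007, -0.038]
contact_force: [0.8, -0.9, 0.6]
opening: 0.0642
[ 0.46326075 -0.39371328  0.01378123] [ 0.81822475 -0.85876599  0.61725233]
[ 0.46342937 -0.39421034  0.01430667] [-1.16516893 -0.65348494  0.45168999]
```

View pics/w4.png

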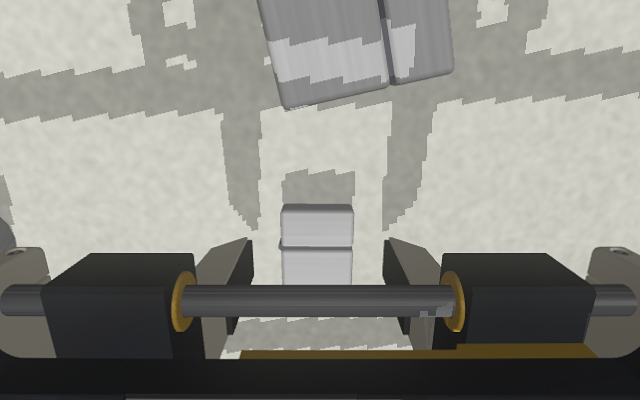

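```bash
python3 -m pendant '[[[-2,0,5],0],[[-2,0,9.5],0],[[-2,0,9.5],0],[[-2,0,9.5],0]]'
python3 -m pendant '[[[0,0,0],0],[[0,0,0],0],[[0,0,0],0],[[0,0,0],0],[[0,0,0],0],[[0,0,0],0],[[0,0,0],0],[[0,0,0],0]]' 0 25
python3 -m pendant '[[[0,0,-30],0],[[0,0,-60],0],[[0,0,-100],0],[[0,0,-130],0],[[0,0,-130],0],[[0,0,-130],0]]'
python3 - <<'E'
from h import *
snap('wrist','w5.png');snap('scene','s5.png')
E
```

```text
time: 5.88
tool_pos: [0.4613, -0.3943, 0.0049]
tool_rot: [3.137, -0.008, -0.039]
contact_force: [-0.1, -0.3, 0.6]
opening: 0.064
time: 6.55
tool_pos: [0.4613, -0.3943, 0.0049]
tool_rot: [3.137, -0.008, -0.039]
contact_force: [0.4, -0.3, 0.5]
opening: 0.0354
time: 7.05
tool_pos: [0.461, -0.3945, 0.1369]
tool_rot: [3.134, -0.011, -0.039]
contact_force: [-0.6, 0.0, -1.2]
opening: 0.0357
```

View pics/w5.png

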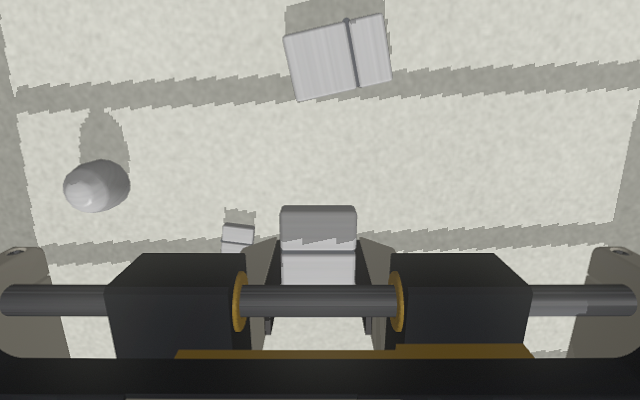

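View pics/s5.png

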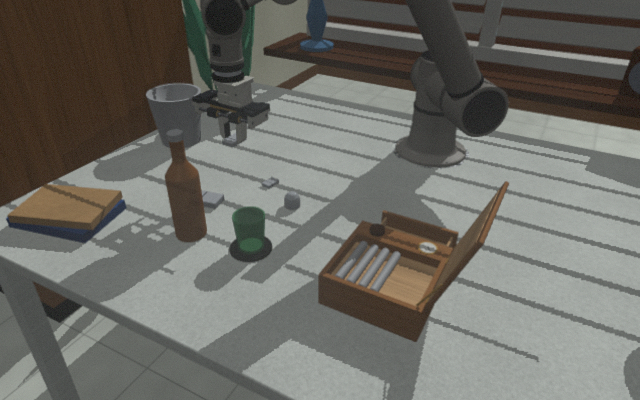

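The lighter is held (opening 35.7 mm), and the drawer stands open in the scene view. Measuring the drawer, then carrying the lighter over.

```bash
python3 - <<'E'
from h import *
import cv2
for p in((155,253.5),(244,252.5),(155,249),(244,248)): print(p,onz('top',*p,.046))
a=cv2.imread('pics/t3.png'); cv2.imwrite('pics/c4.png',cv2.resize(a[170:270,140:260],None,fx=5,fy=5,interpolation=2))
E
python3 -m pendant '[[[9,-503,0],-1.7],[[9,-503,0],-1.7],[[9,-503,0],-1.7],[[9,-503,0],-1.7],[[9,-503,0],-1.7],[[9,-503,0],-1.7],[[9,-503,0],-1.7],[[9,-503,0],-1.7],[[9,-503,0],-1.7],[[9,-503,0],-1.7]]'
```

```text
(155, 253.5) [0.44226969 0.19741165 0.046     ]
(244, 252.5) [0.44557438 0.01465707 0.046     ]
(155, 249) [0.45139329 0.1978699  0.046     ]
(244, 248) [0.45455988 0.01485393 0.046     ]
time: 7.98
tool_pos: [0.4819, 0.0243, 0.1313]
tool_rot: [3.139, -0.003, -0.009]
contact_force: [1.4, -0.3, -0.3]
opening: 0.0352
```

View pics/c4.png

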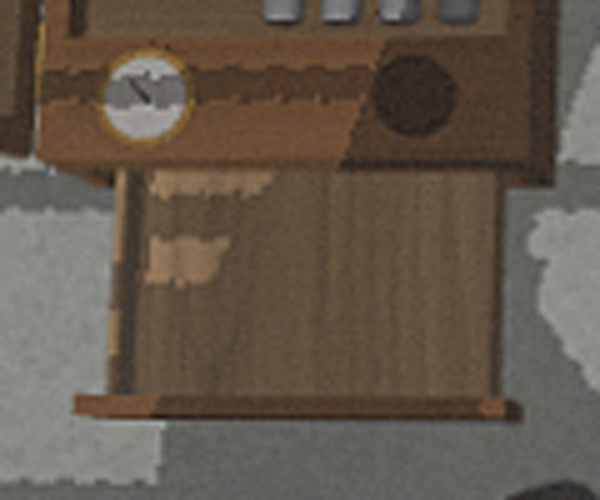

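```bash
python3 -m pendant '[[[9.5,-83,0],0],[[9.5,-83,20],0],[[9.5,-83,40],0],[[9.5,-83,50],0],[[9.5,-83,50],0],[[9.5,-83,50],0]]'
python3 - <<'E'
from h import *
snap('wrist','w6.png');snap('scene','s6.png'); s=robot.observe(); print(s['tool_pos'],s['opening'])
E
```

```text
time: 8.48
tool_pos: [0.4915, 0.1061, 0.0801]
tool_rot: [3.139, 0.0, -0.01]
contact_force: [0.8, -0.4, 0.1]
opening: 0.0357
[0.49286896 0.10583014 0.08161669] 0.03532019852997064
```

View pics/w6.png

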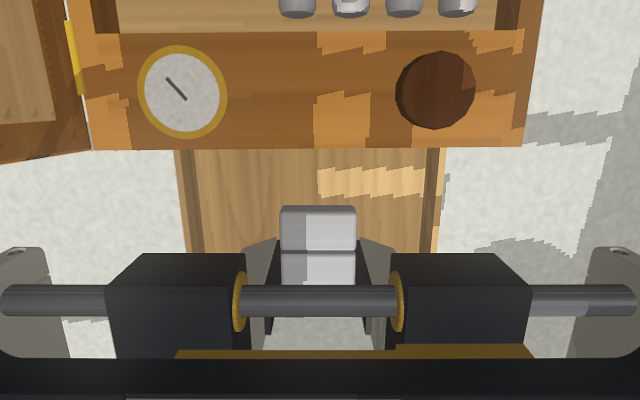

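View pics/s6.png

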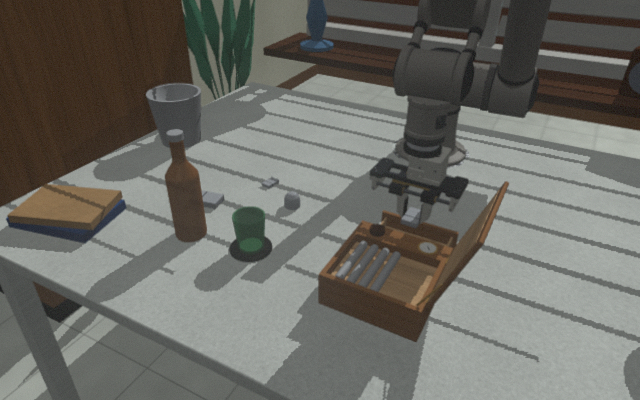

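```bash
python3 -m pendant '[[[-1,-1,30],0],[[-1,-1,50],0],[[-1,-1,58],0],[[-1,-1,61],0],[[-1,-1,61],0],[[-1,-1,61],0]]'
python3 -m pendant '[[[0,0,1.5],0],[[0,0,3],0],[[0,0,3],0]]'
```

```text
time: 9.08
tool_pos: [0.493, 0.1064, 0.0217]
tool_rot: [3.139, -0.006, -0.012]
contact_force: [-0.3, 0.5, -0.3]
opening: 0.0356
time: 9.33
tool_pos: [0.4934, 0.1064, 0.0192]
tool_rot: [3.139, -0.007, -0.012]
contact_force: [0.1, 0.3, -0.6]
opening: 0.0352
```

```bash
python3 -m pendant '[[[-1,0,1.5],0],[[-1,0,2.5],0],[[-1,0,2.5],0]]'
python3 -m pendant '[[[0,0,0.7],0],[[0,0,1.5],0],[[0,0,1.5],0]]'
```

```text
time: 9.58
tool_pos: [0.4922, 0.1065, 0.0166]
tool_rot: [3.139, -0.006, -0.012]
contact_force: [-0.1, -0.6, -0.7]
opening: 0.0357
time: 9.83
tool_pos: [0.4922, 0.1065, 0.0149]
tool_rot: [3.139, -0.006, -0.012]
contact_force: [0.0, -0.3, -0.6]
opening: 0.0358
```

```bash
python3 -m pendant '[[[0,0,0.7],0],[[0,0,1],0],[[0,0,1],0]]'
python3 -c "
from h import *
snap('wrist','w7.png')"
```

```text
time: 10.08
tool_pos: [0.4926, 0.1065, 0.0148]
tool_rot: [3.139, -0.008, -0.012]
contact_force: [-2.1, -0.5, 8.6]
opening: 0.0356
```

View pics/w7.png

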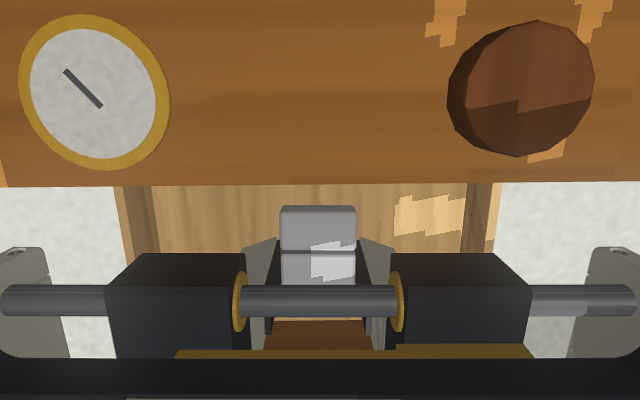

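The lighter touches the floor at the expected height (z = 0.015, 8.6 N). It is well clear of the drawer walls and the box front. Releasing and rising.

```bash
python3 -m pendant '[[[0,0,-0.5],0],[[0,0,-0.5],0],[[0,0,-0.5],0],[[0,0,-0.5],0],[[0,0,-0.5],0],[[0,0,-0.5],0]]' 0.65
python3 -m pendant '[[[0,0,-15],0],[[0,0,-40],0],[[0,0,-80],0],[[0,0,-120],0],[[-20,60,-150],0],[[-40,100,-150],0],[[-60,250,-150],0],[[-60,250,-150],0],[[-60,250,-150],0],[[-60,250,-150],0]]'
python3 -m pendant '[[[0,150,0],0],[[0,150,0],0],[[0,150,0],0],[[0,150,0],0],[[0,150,0],0],[[0,150,0],0]]'
python3 - <<'E'
from h import *
im=snap('top','t8.png');snap('scene','s8.png')
for q in robot.find_in('top','lighter_center'):
  u=q['xy'][0]*640,q['xy'][1]*400; print(u,q['p'],onz('top',*u,.023))
cv2.imwrite('pics/c8.png',cv2.resize(im[150:280,130:290,::-1],None,fx=4,fy=4,interpolation=2))
E
```

```text
time: 10.63
tool_pos: [0.4925, 0.1065, 0.0151]
tool_rot: [3.139, -0.007, -0.012]
contact_force: [0.1, -0.2, 0.5]
opening: 0.0592
time: 11.47
tool_pos: [0.4301, -0.1314, 0.1652]
tool_rot: [3.139, -0.008, -0.011]
contact_force: [0.7, 0.1, 0.1]
opening: 0.0596
time: 11.97
tool_pos: [0.4279, -0.2825, 0.1651]
tool_rot: [3.14, -0.007, -0.014]
contact_force: [0.2, 0.8, 0.5]
opening: 0.0598
(201.79200000000003, 233.0) 0.7 [0.48665221 0.10785749 0.023     ]
(461.696, 193.32) 0.52 [ 0.56899705 -0.43437255  0.023     ]
```

View pics/c8.png

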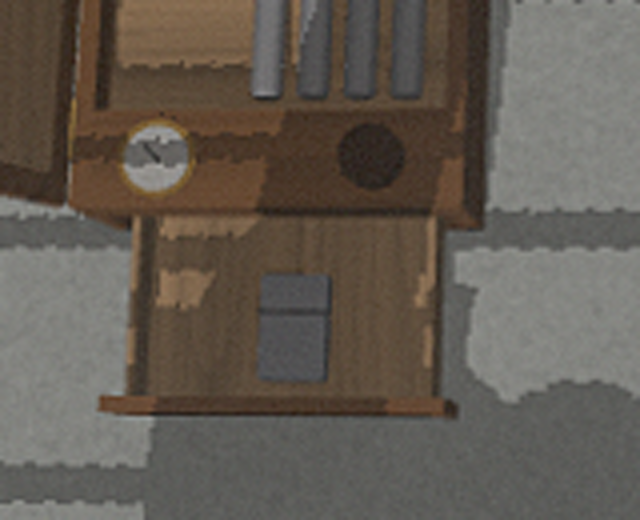

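View pics/s8.png

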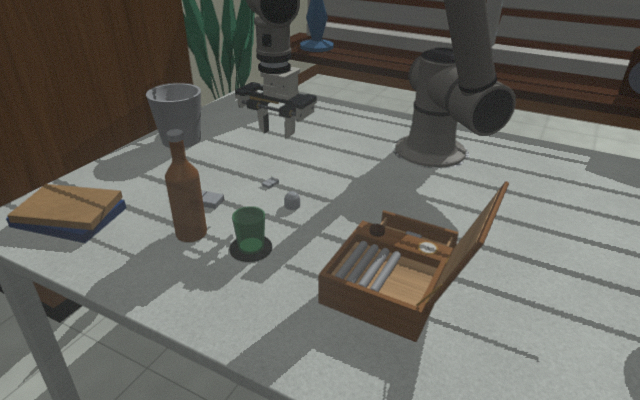

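The lighter lies flat in the open drawer (top about (203,232)), free of every wall. The robot is clear and the other objects have not moved.

```bash
python3 -c "
from cell import robot
print(robot.hand_in())"
```

```text
the job is handed in; nothing more can be done
None
```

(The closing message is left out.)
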